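Load the parts basket and hold the cleaner's lid open

ROBOT

A 6-joint arm with a two-finger parallel gripper is mounted at the origin on the work surface. World frame = base frame: x ahead of the robot, y to its left, z up, the work surface at z = 0. Lengths are in m, angles in rad, forces in N, time in s.
With the tool pointing down it reaches from about 0.3 to 0.85 m from the base axis. Payload 4.2 kg.
Tool frame: the origin (TCP) lies between the finger pads; the fingertips stand 8 mm ahead of it and the grasp point (between the pads) lies 11 mm behind it; z points along the fingers, y is the line along which they close (so a half turn about z gives the same grasp; the last joint's range is limited). The gripper opens to 91 mm and grips with 3 to 60 N. Pads are 32 mm wide; open, the fingers measure 118 mm over their backs; the gripper's body (76 mm by 178 mm) begins 60 mm behind the grasp point.
Start: joints at [-1.355, 0.32, 1.565, -0, 1.257, -0.02], TCP at [0.134, -0.559, 0.222] pointing down, gripper open.
Joint ranges: [-3.11, 3.11], [-0.84, 2.01], [0.21, 2.61], [-1.34, 4.49], [0.05, 2.63], [-2.56, 2.56]. Speed limits (rad/s): [2.57, 2.57, 3.14, 3.14, 3.14, 3.14].

INTERFACE

Orientations are given as a unit quaternion [x, y, z, w].
In Python, from plant import manip gives the robot as it stands.
- The arm moves only by the tool arm_command, never from a script. Its argument "series" is a list of rows, each an object of numbers: "x", "y", "z": the shift along the world's x, y, z in units of 250 mm (1.0 is 250 mm); "turn": the turn about the world's z in units of 120 degrees (1.0 is 120 degrees). A call has 1 to 10 rows; each row is the pose to reach, as a shift and turn from the pose commanded when the call began; what a row does not reach only later rows make up. A row lasts 1/8 s, in which the tool goes at most 62.5 mm and 10.7 degrees, less where a joint would pass 70% of its speed; a pose out of reach is approached as far as the arm can. A call with a number of a shift or a turn outside -1 to 1 is refused whole. A call with a gripper value outside its range is refused whole. "gripper" is the opening, from 0 (shut) to 1 (fully open), set as the call begins (left out, the last holds). The fingers move at their own pace and stop on an object; the grip force is fixed at half the most. Time passes only in rows, so rows that repeat a pose let the fingers close. It gives the time, the measured TCP pose, the force, the opening and the grip force at its end, in the units of the state.
- manip.state(): the state, without advancing time (a new reading comes with each control period).
- manip.capture(name): name is "side" or "top" or "wrist"; returns the picture (480x640x3 uint8, red, green, blue); there is no depth.
- manip.calibration(name): a dict with "K" (3x3 intrinsics, pixels), "R" (3x3) and "t" (3): a world point X has camera coordinates R X + t; the wrist camera has in their place "hand_eye" (4x4, takes a point from camera to tool coordinates, whose origin is the TCP and whose axes are the flange's). Camera axes: x right, y down, z forward; pixel columns grow to the right and rows downward; lengths in m; the calibration is good to about 2 mm. The wrist camera is an equidistant fisheye: a pixel r from the principal point sees the ray r / f radians off the axis. A picture is of the moment at which its call begins: read the wrist's pose just before it. calibration takes no time and is no camera call.
- manip.close_job(): hands the job in; it is judged then, once.
The state is a dict: "t": time; "joints": joint angles; "joint_vel": joint speeds; "joint_torque": joint torques, N m; "tool_pos": TCP position; "eef_rot": TCP orientation; "contact_force": force on the tool from outside, world axes, zero at the start; "torque": the same for the moment, N m; "opening": finger opening in m; "finger_force": force on a finger pad.
Only numpy, scipy, OpenCV 4.12 (cv2) and the standard library are available. Lean on these libraries where they do the work, as an engineer would, in place of code of your own. Each camera call takes 0.05 s, during which the arm holds its last target. There are 200 camera calls.

TASK

Pick up the little metal cup and tip all six beads out of it into the round steel basket, then stand the empty cup upright on the open bench again and let go of it. After that lift the lid of the ultrasonic cleaner and hold it open at 60 degrees, steady, so that the basket can be lowered in and the wet lid drips back into the tank; finish while still holding the lid there, as it falls shut by itself. Leave the other tools on the bench where they are.

Things in the scene. Friction and masses are not known exactly. Their poses are not given: they have to be found in the camera images.
- cup: small plain aluminium cup, no handle: straight-sided, 65 mm tall, 60 mm across outside, wall 3 mm, floor 4 mm, 0.10 to 0.15 kg. Origin at the centre of its underside, z up through the mouth. Starts upright with six beads loose in one layer on its floor; they rub on one another and roll out for certain only with the mouth well below level (about 120 degrees from upright).
- basket: round open steel parts basket, 50 mm tall, outside 112 mm across at the foot and 124 mm at the rim, wall 4 mm, floor 5 mm thick, about 0.5 kg, loose on the bench. Origin at the centre of its underside, z up.
- basket_in (a point): centre of the basket's inner floor, 5 mm above the bench
- bead0: polished metal bead, a ball 16 mm across, 20 g; origin at its centre. One of six alike, all in the cup at the start
- bead1: polished metal bead, a ball 16 mm across, 20 g; origin at its centre. One of six alike, all in the cup at the start
- bead2: polished metal bead, a ball 16 mm across, 20 g; origin at its centre. One of six alike, all in the cup at the start
- bead3: polished metal bead, a ball 16 mm across, 20 g; origin at its centre. One of six alike, all in the cup at the start
- bead4: polished metal bead, a ball 16 mm across, 20 g; origin at its centre. One of six alike, all in the cup at the start
- bead5: polished metal bead, a ball 16 mm across, 20 g; origin at its centre. One of six alike, all in the cup at the start
- tank: ultrasonic cleaner, fixed to the bench: steel box 160 mm (its x) by 200 mm (its y), 120 mm tall, black control panel on its front, which looks along its -x, roughly to the robot (the box may be turned by up to 0.2 rad). Origin at the centre of its underside.
- cover (a joint): angle of the cleaner's hinged lid (flat aluminium plate 160 x 200 x 8 mm, about 0.25 kg, 0.2 to 0.33): 0 = shut and level, growing as its front edge rises; 1.047 = 60 degrees; stop at 1.9. The hinge is free: let go below about 1.5 rad, the lid falls shut. The front edge lies flush with the box, with no lip to get under.
- cover_hinge (a point): middle of the lid's hinge line, on the far (+x of the tank) top edge of the box, at the height of the lid's underside; its axes are the lid's (shut: same as the tank's). The lid turns about its y.
- cover_handle (a point): middle of the lid's handle: a round black bar 11 mm thick, 100 mm long along the lid's y, its axis 35 mm above the lid's upper face, on two thin posts 85 mm apart. In the lid's axes it lies 130 mm in front (-x) of the hinge line and 43 mm above it. The bar may turn between the fingertips like a hinge pin.
- jar: bystander: small amber glass jar with a black cap, 48 mm across, 60 mm tall; origin at the centre of its underside
- graver: bystander: screwdriver-like hand tool with a wooden handle, about 170 mm long, lying along its own x; origin under its middle
- mallet: bystander: hammer with a wooden handle, about 220 mm long, lying along its own x; origin under its middle
- micrometer: bystander: micrometer lying flat, C-shaped steel frame with a spindle, about 115 mm long, 18 mm thick; origin under the middle of the C
- ring_cone: bystander: wooden cone for rings on a round foot 70 mm across, 150 mm tall; origin at the centre of its underside
Things that resemble listed ones, but are neither listed nor needed, are in the scene too. Leave any green or pink look-alike of the cup alone.

How it is judged:
By the outcome, as a careful person would: the job done as asked, in the order asked, and still so for the second after the job is handed in, while the arm keeps its last pose, push and grip.
It also fails if it takes over 72 s, if anything falls off the work surface, if the arm or the gripper's body presses on something with over 40 N, if the wrist force passes 120 N, or if a joint passes its speed limit or range.

## Working session

There is one attempt and no reset: what is moved stays moved. The work goes in short steps, Python scripts to look and compute and a tool call to move; the robot and the scene stay as the last step left them, time stands still between calls to the robot, and variables do not carry over. Pictures are saved under pics/ and viewed, at most 10 in all, crops included, and the job is handed in when it is done.

Besides the shell and the picture viewer there is one more tool, called after "Request:" in YAML: its name, and indented under it one key for each argument. arm_command: Moves the arm, as the interface text tells. Shifts and turns lie within -1 to 1; 1 stands for 250 mm of shift or 120 degrees of turn. Its arguments: {"type":"object","properties":{"series":{"type":"array"},"gripper":{"type":"number"}},"required":["series"]}

```bash
mkdir -p pics; ls
python3 - <<'E'
from plant import manip
import cv2, numpy as np
for n in("top","side","wrist"):
    im=manip.capture(n); cv2.imwrite(f"pics/{n}0.png",im[:,:,::-1])
    c=manip.calibration(n); print(n,{k:np.round(v,3).tolist() for k,v in c.items()})
print({k:np.round(v,3).tolist() for k,v in manip.state().items()})
E
```

```text
pics
top {'K': [[525.827, 0.0, 327.333], [0.0, 525.827, 234.195], [0.0, 0.0, 1.0]], 'R': [[-0.012, -1.0, -0.001], [-0.997, 0.012, -0.075], [0.075, 0.0, -0.997]], 't': [0.108, 0.541, 1.321]}
side {'K': [[475.277, 0.0, 311.772], [0.0, 475.277, 241.938], [0.0, 0.0, 1.0]], 'R': [[-0.938, -0.346, 0.009], [-0.196, 0.509, -0.838], [0.285, -0.788, -0.546]], 't': [0.521, 0.161, 1.187]}
wrist {'K': [[371.648, 0.0, 321.556], [0.0, 371.648, 242.61], [0.0, 0.0, 1.0]], 'hand_eye': [[-0.001, -0.971, -0.238, 0.067], [1.0, -0.002, 0.0, 0.0], [-0.0, -0.238, 0.971, -0.163], [0.0, 0.0, 0.0, 1.0]]}
{'t': 0.15, 'joints': [-1.355, 0.32, 1.565, 0.0, 1.257, -0.02], 'joint_vel': [-0.001, -0.002, -0.003, -0.001, -0.001, 0.0], 'joint_torque': [0.001, -41.277, -23.216, 0.073, 0.043, -0.0], 'tool_pos': [0.134, -0.559, 0.221], 'eef_rot': [0.993, 0.118, -0.0, -0.001], 'contact_force': [-0.477, -0.62, -0.009], 'torque': [0.01, -0.004, -0.025], 'finger_force': 0.0, 'opening': 0.091}
```

View pics/top0.png

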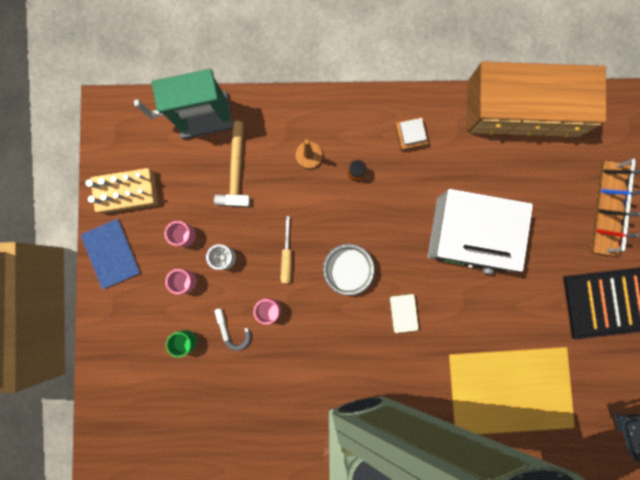

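View pics/side0.png

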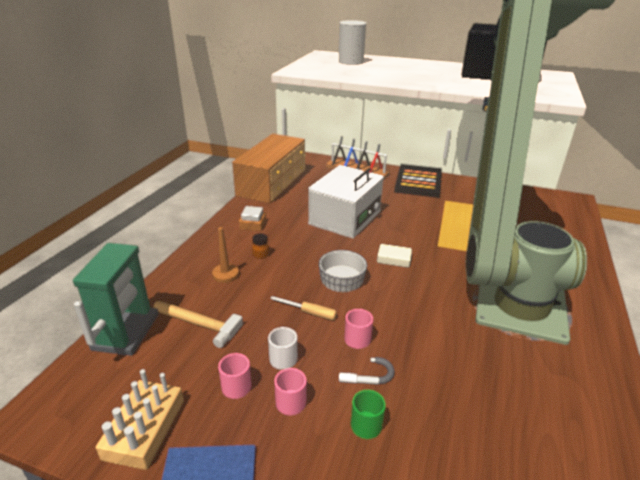

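The aluminium cup is at top px (221,257) and side px (283,348). It could be taken for the pink cups at top px (179,234), (180,281) and (266,311), or the green one at (180,344). I choose the bare-metal one. The basket is at (349,270), the tank lid at (482,232) and its handle bar at about (487,250), with the graver at (287,250) between cup and basket.

```bash
cat > h.py <<'E'
import cv2, numpy as np
from plant import manip
def ray(n,u,v,z):
    c=manip.calibration(n);R,t,K=map(np.array,(c["R"],c["t"],c["K"]))
    o=-R.T@t; d=R.T@np.linalg.inv(K)@[u,v,1.]
    return o+d*(z-o[2])/d[2]
def proj(n,X):
    c=manip.calibration(n);p=np.array(c["K"])@(np.array(c["R"])@X+c["t"]); return p[:2]/p[2]
def wproj(X):
    from scipy.spatial.transform import Rotation as Ro
    s=manip.state();c=manip.calibration("wrist");K=np.array(c["K"]);H=np.array(c["hand_eye"])
    p=Ro.from_quat(s["eef_rot"]).inv().apply(np.array(X)-s["tool_pos"]); p=H[:3,:3].T@(p-H[:3,3])
    a=np.arctan2(np.hypot(p[0],p[1]),p[2]);q=p[:2]/np.hypot(p[0],p[1])*a*K[0,0]
    return q+K[:2,2]
E
python3 - <<'E'
from h import *
im=cv2.imread("pics/top0.png"); hsv=cv2.cvtColor(im,cv2.COLOR_BGR2HSV)
grey=((hsv[...,1]<60)&(hsv[...,2]>90)).astype(np.uint8)
for nm,(x0,y0,x1,y1),z in(("cup",(200,238,242,276),.065),("basket",(315,238,385,302),.05),("tank",(425,185,540,282),.128)):
    m=np.zeros_like(grey); m[y0:y1,x0:x1]=grey[y0:y1,x0:x1]
    if nm=="tank": m=cv2.morphologyEx(((hsv[...,2]>200)&(m>0)).astype(np.uint8),cv2.MORPH_CLOSE,np.ones((15,15)))
    c=max(cv2.findContours(m,0,1)[0],key=cv2.contourArea)
    if nm=="tank":
        b=cv2.approxPolyDP(c,6,True)[:,0]; print(nm,b.tolist(),[ray("top",*p,z).round(3).tolist() for p in b])
    else:
        (u,v),r=cv2.minEnclosingCircle(c); print(nm,u,v,r,cv2.fitEllipse(c),ray("top",u,v,z).round(4), (ray("top",u+r,v,z)-ray("top",u-r,v,z)).round(3))
m=(hsv[...,2]<60).astype(np.uint8); k=np.zeros_like(m);k[235:262,450:520]=m[235:262,450:520]
c=max(cv2.findContours(k,0,1)[0],key=cv2.contourArea); r=cv2.minAreaRect(c); bp=cv2.boxPoints(r)
print("bar",r,ray("top",*r[0],.163).round(4),[ray("top",*p,.163).round(3).tolist() for p in bp])
t=cv2.resize(im[190:350,140:400],None,fx=3,fy=3,interpolation=cv2.INTER_CUBIC); cv2.imwrite("pics/crop1.png",t)
E
```

```text
cup 220.35714721679688 256.9285583496094 14.682099342346191 ((220.02578735351562, 256.8204345703125), (24.689266204833984, 29.019506454467773), 96.33663940429688) [0.4861 0.3648 0.065 ] [-0.001 -0.072  0.   ]
basket 348.5201110839844 269.22393798828125 26.009986877441406 ((348.64239501953125, 269.2328796386719), (50.22100830078125, 51.20805358886719), 121.57051086425781) [0.4523 0.0497 0.05  ] [-0.002 -0.129  0.   ]
tank [[449, 189], [438, 255], [521, 270], [531, 204]] [[0.638, -0.187, 0.128], [0.482, -0.157, 0.128], [0.445, -0.35, 0.128], [0.6, -0.379, 0.128]]
bar ((486.4742431640625, 250.147705078125), (43.73483657836914, 1.3278942108154297), 9.865806579589844) [ 0.4909 -0.2601  0.163 ] [[0.499, -0.211, 0.163], [0.501, -0.212, 0.163], [0.483, -0.309, 0.163], [0.48, -0.308, 0.163]]
```

View pics/crop1.png

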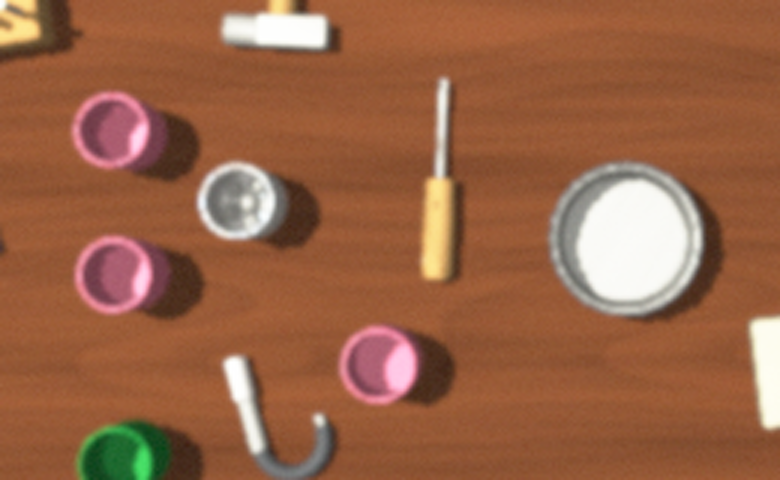

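The close crop shows the bare metal cup at crop (238,200) with beads on its floor, so the choice holds. Its centre is about (0.486, 0.368), the basket (0.452, 0.050), the tank yaw about -0.19 rad, and the handle bar (0.491, -0.260).

Only yaw can be commanded, so the plan is:
1. Grip the cup near its mouth.
2. Lever it over on the tank's left lid edge.
3. Finish tipping it on the basket rim.

Closing along the tank's x suits every step.

Request:
arm_command:
  series:
    - {"x": 0.4,"y": 0.4,"turn": 0.1}
    - {"x": 0.8,"y": 0.8,"turn": 0.2}
    - {"x": 1,"y": 1,"turn": 0.3}
    - {"x": 1,"y": 1,"turn": 0.4}
    - {"x": 1,"y": 1,"turn": 0.546}
    - {"x": 1,"y": 1,"turn": 0.546}
    - {"x": 1,"y": 1,"turn": 0.546}
  gripper: 1

```text
$.series[0]: bad value
```

Request:
arm_command:
  series:
    - {"x": 0.1,"y": 0.25}
    - {"x": 0.2,"y": 0.5}
    - {"x": 0.3,"y": 0.75}
    - {"x": 0.4,"y": 1}
    - {"x": 0.4,"y": 1}

```text
$.series[0]: bad value
```

Request:
arm_command:
  series:
    - {"y": 0.25}
    - {"y": 0.5}
    - {"y": 0.75}
    - {"y": 1}
    - {"y": 1}

```text
$.series[0]: bad value
```

Request:
arm_command:
  series:
    - {"y": 0.25}
    - {"y": 0.5}
    - {"y": 0.71}
    - {"y": 0.71}
    - {"y": 0.71}

```text
$.series[0]: bad value
```

Request:
arm_command:
  series:
    - {"x": 0.4,"y": 0.4,"z": 0,"turn": 0.1}
    - {"x": 0.8,"y": 0.8,"z": 0,"turn": 0.2}
    - {"x": 1,"y": 1,"z": 0,"turn": 0.3}
    - {"x": 1,"y": 1,"z": 0,"turn": 0.4}
    - {"x": 1,"y": 1,"z": 0,"turn": 0.546}
    - {"x": 1,"y": 1,"z": 0,"turn": 0.546}
    - {"x": 1,"y": 1,"z": 0,"turn": 0.546}
  gripper: 1

```text
t: 1.02
tool_pos: [0.3857, -0.3072, 0.2217]
eef_rot: [0.77, 0.638, 0.0, -0.0]
contact_force: [-0.1, -0.7, 0.6]
opening: 0.0914
finger_force: 0.0
```

Request:
arm_command:
  series:
    - {"x": 0.1,"y": 0.25,"z": 0,"turn": 0}
    - {"x": 0.2,"y": 0.5,"z": 0,"turn": 0}
    - {"x": 0.3,"y": 0.75,"z": 0,"turn": 0}
    - {"x": 0.4,"y": 1,"z": 0,"turn": 0}

```text
t: 1.52
tool_pos: [0.4774, -0.0764, 0.222]
eef_rot: [0.772, 0.635, -0.0, 0.0]
contact_force: [1.4, -0.4, -0.2]
opening: 0.0912
finger_force: 0.0
```

Request:
arm_command:
  series:
    - {"x": 0,"y": 0.25,"z": 0,"turn": 0}
    - {"x": 0,"y": 0.5,"z": 0,"turn": 0}
    - {"x": 0,"y": 0.75,"z": 0,"turn": 0}
    - {"x": 0,"y": 1,"z": 0,"turn": 0}

```text
t: 2.02
tool_pos: [0.4773, 0.1737, 0.2219]
eef_rot: [0.772, 0.635, -0.0, 0.0]
contact_force: [1.5, -0.9, -0.8]
opening: 0.0911
finger_force: 0.0
```

Request:
arm_command:
  series:
    - {"x": 0,"y": 0.25,"z": 0,"turn": 0}
    - {"x": 0,"y": 0.5,"z": 0,"turn": 0}
    - {"x": 0,"y": 0.71,"z": -0.2,"turn": 0}
    - {"x": 0,"y": 0.71,"z": -0.2,"turn": 0}
    - {"x": 0,"y": 0.71,"z": -0.2,"turn": 0}

```text
t: 2.65
tool_pos: [0.4774, 0.3494, 0.1713]
eef_rot: [0.772, 0.636, -0.001, 0.0]
contact_force: [-0.6, -0.6, -0.6]
opening: 0.0911
finger_force: 0.0
```

Run:
```python
from h import *
s=manip.state();print(s["tool_pos"],s["contact_force"])
a=wproj([.486,.368,.065]);print(a)
im=manip.capture("wrist")[:,:,::-1].copy(); cv2.imwrite("pics/w1raw.png",im)
for k in range(24):
    p=wproj([.486+.03*np.cos(k*.2618),.368+.03*np.sin(k*.2618),.065]); cv2.circle(im,tuple(int(round(q)) for q in p),1,(0,255,255),-1)
cv2.imwrite("pics/w1.png",im)
```

```text
[0.47740337 0.34939976 0.17131495] [-0.59458859 -0.55739359 -0.57392864]
[327.12826158 216.55300249]
```

View pics/w1.png

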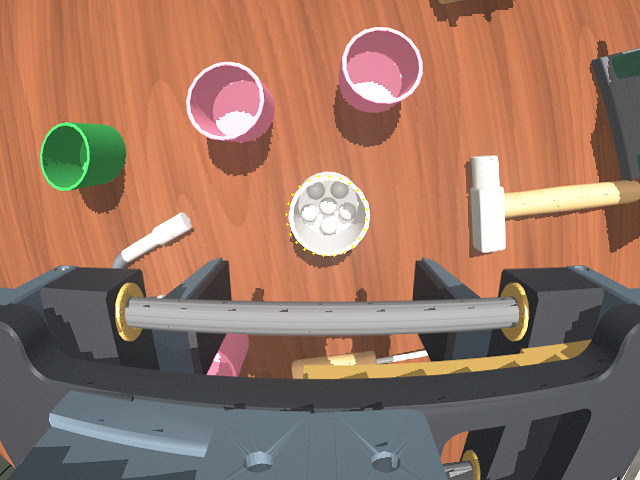

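The wrist view shows the cup at px (329,214) with six beads inside and the fingers left and right of it. The predicted rim circle fits to about 2 px.

Request:
arm_command:
  series:
    - {"x": 0.042,"y": 0.078,"z": -0.15,"turn": 0}
    - {"x": 0.042,"y": 0.078,"z": -0.3,"turn": 0}
    - {"x": 0.042,"y": 0.078,"z": -0.4,"turn": 0}
    - {"x": 0.042,"y": 0.078,"z": -0.465,"turn": 0}
    - {"x": 0.042,"y": 0.078,"z": -0.465,"turn": 0}

```text
t: 3.32
tool_pos: [0.488, 0.3689, 0.0558]
eef_rot: [0.772, 0.636, -0.0, 0.0]
contact_force: [0.9, 0.0, 0.9]
opening: 0.0911
finger_force: 0.0
```

Request:
arm_command:
  series:
    - {"x": 0,"y": 0,"z": 0,"turn": 0}
    - {"x": 0,"y": 0,"z": 0,"turn": 0}
    - {"x": 0,"y": 0,"z": 0,"turn": 0}
    - {"x": 0,"y": 0,"z": 0,"turn": 0}
    - {"x": 0,"y": 0,"z": 0,"turn": 0}
    - {"x": 0,"y": 0,"z": 0,"turn": 0}
  gripper: 0

```text
t: 4.08
tool_pos: [0.4876, 0.3703, 0.0564]
eef_rot: [0.771, 0.636, 0.0, -0.0]
contact_force: [-2.1, -0.6, 5.1]
opening: 0.0601
finger_force: 30.0
```

Request:
arm_command:
  series:
    - {"x": 0,"y": 0,"z": 0.06,"turn": 0}
    - {"x": 0,"y": 0,"z": 0.2,"turn": 0}
    - {"x": 0,"y": -0.05,"z": 0.36,"turn": 0}
    - {"x": 0.03,"y": -0.15,"z": 0.5,"turn": 0}
    - {"x": 0.06,"y": -0.3,"z": 0.62,"turn": 0}
    - {"x": 0.1,"y": -0.46,"z": 0.64,"turn": 0}
    - {"x": 0.14,"y": -0.62,"z": 0.64,"turn": 0}
    - {"x": 0.18,"y": -0.78,"z": 0.64,"turn": 0}
    - {"x": 0.2,"y": -0.9,"z": 0.64,"turn": 0}
    - {"x": 0.2,"y": -1,"z": 0.64,"turn": 0}

```text
t: 5.32
tool_pos: [0.5379, 0.1185, 0.2158]
eef_rot: [0.772, 0.636, -0.0, 0.0]
contact_force: [0.9, 0.7, -2.6]
opening: 0.0598
finger_force: 30.0
```

Request:
arm_command:
  series:
    - {"x": 0.02,"y": -0.15,"z": 0,"turn": 0}
    - {"x": 0.04,"y": -0.32,"z": 0,"turn": 0}
    - {"x": 0.06,"y": -0.5,"z": 0,"turn": 0}
    - {"x": 0.09,"y": -0.68,"z": 0,"turn": 0}
    - {"x": 0.12,"y": -0.84,"z": 0,"turn": 0}
    - {"x": 0.12,"y": -0.95,"z": -0.05,"turn": 0}
    - {"x": 0.12,"y": -1,"z": -0.16,"turn": 0}
    - {"x": 0.12,"y": -1,"z": -0.16,"turn": 0}

```text
t: 6.32
tool_pos: [0.5659, -0.1305, 0.1738]
eef_rot: [0.772, 0.636, -0.002, -0.002]
contact_force: [-0.2, 0.4, -2.3]
opening: 0.0604
finger_force: 30.0
```

Run:
```python
from h import *
im=manip.capture("side"); s=manip.state()
print(s["tool_pos"],s["contact_force"],s["opening"],proj("side",s["tool_pos"]))
cv2.imwrite("pics/s1.png",cv2.resize(im[90:330,200:440],(600,600),interpolation=cv2.INTER_CUBIC)[:,:,::-1])
```

```text
[ 0.56706764 -0.12994532  0.17529804] [ 0.52442226 -0.30355446 -2.02553195] 0.059834151729024364 [324.35900788 184.79206607]
```

View pics/s1.png

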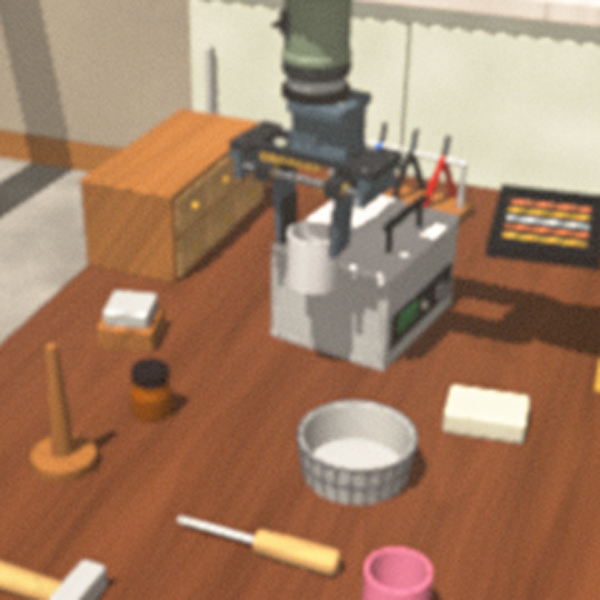

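The crop shows the cup at px (312,258), held upright at its mouth by the fingertips, with the tank's left lid edge just beyond it. I now lever it over against that edge in small steps.

Request:
arm_command:
  series:
    - {"x": -0.005,"y": -0.025,"z": 0,"turn": 0}
    - {"x": -0.01,"y": -0.05,"z": 0,"turn": 0}
    - {"x": -0.014,"y": -0.075,"z": 0,"turn": 0}
    - {"x": -0.019,"y": -0.1,"z": 0,"turn": 0}
    - {"x": -0.019,"y": -0.1,"z": 0,"turn": 0}

```text
t: 7.0
tool_pos: [0.5639, -0.154, 0.1771]
eef_rot: [0.772, 0.636, 0.002, 0.0]
contact_force: [1.1, 5.4, 1.4]
opening: 0.0598
finger_force: 30.0
```

Request:
arm_command:
  series:
    - {"x": -0.007,"y": -0.035,"z": 0,"turn": 0}
    - {"x": -0.014,"y": -0.07,"z": 0,"turn": 0}
    - {"x": -0.02,"y": -0.105,"z": 0,"turn": 0}
    - {"x": -0.027,"y": -0.14,"z": 0,"turn": 0}
    - {"x": -0.034,"y": -0.175,"z": 0,"turn": 0}
    - {"x": -0.034,"y": -0.175,"z": 0,"turn": 0}

```text
t: 7.75
tool_pos: [0.5547, -0.1987, 0.1768]
eef_rot: [0.772, 0.636, 0.001, 0.0]
contact_force: [0.6, 3.1, 3.0]
opening: 0.0601
finger_force: 30.0
```

Run:
```python
from h import *
im=manip.capture("side"); s=manip.state()
print(s["tool_pos"],s["contact_force"],s["opening"],proj("side",s["tool_pos"]))
cv2.imwrite("pics/s2.png",cv2.resize(im[120:270,260:410],(600,600),interpolation=cv2.INTER_CUBIC)[:,:,::-1])
```

```text
[ 0.55474504 -0.19868016  0.17679516] [-5.48312656e-04  2.08787967e+00  4.23454885e+00] 0.06015990395732896 [335.86610663 175.36336538]
```

View pics/s2.png

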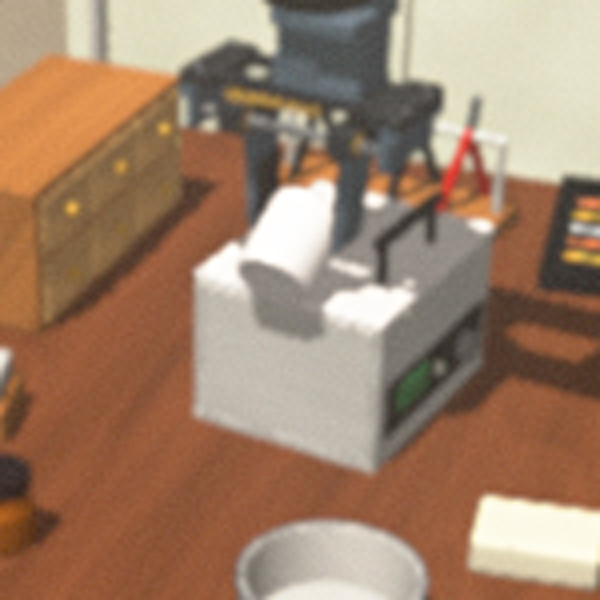

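Crop: the cup at (290,240) is now tilted about 60°, bottom toward +y. I lower it a little to reach about 75°, then carry it to the basket.

Request:
arm_command:
  series:
    - {"x": 0,"y": 0,"z": -0.015,"turn": 0}
    - {"x": 0,"y": 0,"z": -0.03,"turn": 0}
    - {"x": 0,"y": 0,"z": -0.045,"turn": 0}
    - {"x": 0,"y": 0,"z": -0.045,"turn": 0}

```text
t: 8.3
tool_pos: [0.556, -0.2006, 0.1677]
eef_rot: [0.771, 0.637, 0.001, 0.004]
contact_force: [-0.7, -1.4, 12.0]
opening: 0.0601
finger_force: 30.0
```

Request:
arm_command:
  series:
    - {"x": 0,"y": 0.02,"z": 0.06,"turn": 0}
    - {"x": -0.02,"y": 0.08,"z": 0.16,"turn": 0}
    - {"x": -0.07,"y": 0.2,"z": 0.18,"turn": 0}
    - {"x": -0.13,"y": 0.36,"z": 0.18,"turn": 0}
    - {"x": -0.2,"y": 0.52,"z": 0.18,"turn": 0}
    - {"x": -0.26,"y": 0.68,"z": 0.16,"turn": 0}
    - {"x": -0.32,"y": 0.84,"z": 0.1,"turn": 0}
    - {"x": -0.37,"y": 0.95,"z": 0.02,"turn": 0}
    - {"x": -0.4,"y": 1,"z": -0.06,"turn": 0}
    - {"x": -0.4,"y": 1,"z": -0.1,"turn": 0}

```text
t: 9.55
tool_pos: [0.4531, 0.0517, 0.1385]
eef_rot: [0.771, 0.637, -0.001, -0.0]
contact_force: [0.3, -0.3, -2.3]
opening: 0.0598
finger_force: 30.0
```

Run:
```python
from h import *
im=manip.capture("side"); s=manip.state()
print(s["tool_pos"],s["contact_force"],s["opening"],proj("side",s["tool_pos"]))
cv2.imwrite("pics/s3.png",cv2.resize(im[180:330,260:410],(600,600),interpolation=cv2.INTER_CUBIC)[:,:,::-1])
```

```text
[0.45334906 0.05111125 0.13784088] [-0.37638777  0.44440919 -3.33752435] 0.0600016937478944 [343.31523108 235.1864573 ]
```

View pics/s3.png

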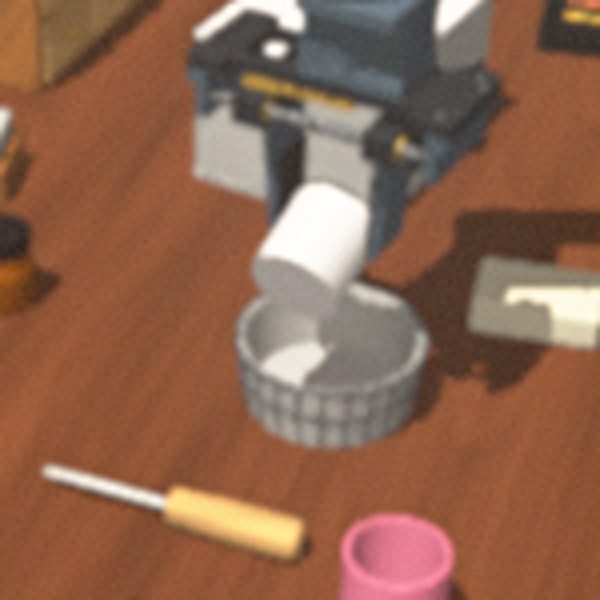

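The crop shows the cup at (310,250) over the basket, still about 70° tilted, with its low bottom end toward the near (+y) rim. I now lower it so the rim levers the bottom up and the mouth tips in.

Request:
arm_command:
  series:
    - {"x": 0.007,"y": 0.044,"z": -0.05,"turn": 0}
    - {"x": 0.014,"y": 0.088,"z": -0.1,"turn": 0}
    - {"x": 0.014,"y": 0.088,"z": -0.14,"turn": 0}
    - {"x": 0.014,"y": 0.088,"z": -0.17,"turn": 0}
    - {"x": 0.014,"y": 0.085,"z": -0.19,"turn": 0}
    - {"x": 0.011,"y": 0.07,"z": -0.21,"turn": 0}

```text
t: 10.35
tool_pos: [0.4571, 0.0684, 0.088]
eef_rot: [0.771, 0.636, -0.0, 0.0]
contact_force: [-3.3, -2.0, 9.7]
opening: 0.0603
finger_force: 30.0
```

Request:
arm_command:
  series:
    - {"x": -0.004,"y": -0.017,"z": -0.022,"turn": 0}
    - {"x": -0.006,"y": -0.03,"z": -0.048,"turn": 0}
    - {"x": -0.008,"y": -0.04,"z": -0.074,"turn": 0}
    - {"x": -0.01,"y": -0.046,"z": -0.1,"turn": 0}
    - {"x": -0.01,"y": -0.052,"z": -0.128,"turn": 0}
    - {"x": -0.01,"y": -0.052,"z": -0.15,"turn": 0}
    - {"x": -0.01,"y": -0.052,"z": -0.166,"turn": 0}
    - {"x": -0.01,"y": -0.052,"z": -0.166,"turn": 0}

```text
t: 11.35
tool_pos: [0.4544, 0.0556, 0.0452]
eef_rot: [0.771, 0.636, -0.0, -0.0]
contact_force: [-3.2, -2.9, 2.8]
opening: 0.0593
finger_force: 30.0
```

Run:
```python
from h import *
im=manip.capture("side"); tp=manip.capture("top");s=manip.state()
print(s["tool_pos"],s["contact_force"],s["opening"],proj("side",s["tool_pos"]))
a=cv2.resize(im[180:330,260:410],(400,400),interpolation=cv2.INTER_CUBIC)
b=cv2.resize(tp[210:330,290:410],(400,400),interpolation=cv2.INTER_CUBIC)
cv2.imwrite("pics/s4.png",np.hstack([a,b])[:,:,::-1])
```

```text
[0.45474809 0.05574096 0.04541947] [-2.54600599 -2.99007762  1.29109646] 0.05905688177543483 [340.69917155 265.73728023]
```

View pics/s4.png

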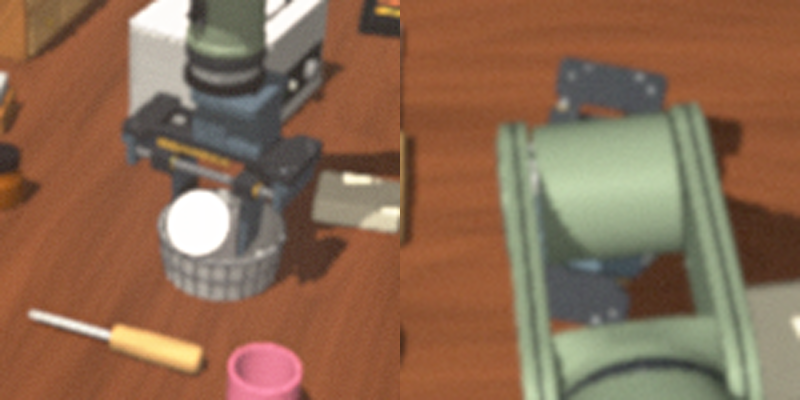

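The left crop shows the cup bottom disc at (198,222) facing the side camera squarely, so the tilt is about 120°. I lift slightly and weigh what is left in the cup.

Request:
arm_command:
  series:
    - {"x": 0,"y": 0,"z": 0.05,"turn": 0}
    - {"x": 0,"y": 0,"z": 0.1,"turn": 0}
    - {"x": 0,"y": 0,"z": 0.16,"turn": 0}
    - {"x": 0,"y": 0,"z": 0.16,"turn": 0}
    - {"x": 0,"y": 0,"z": 0.16,"turn": 0}
    - {"x": 0,"y": 0,"z": 0.16,"turn": 0}

```text
t: 12.2
tool_pos: [0.4544, 0.0558, 0.0851]
eef_rot: [0.771, 0.636, -0.0, -0.0]
contact_force: [-0.2, 0.2, -1.4]
opening: 0.0589
finger_force: 29.9
```

Run:
```python
from h import *
f=[]
for i in range(8):
    im=manip.capture(("side","wrist")[i%2]); f.append(manip.state()["contact_force"])
    cv2.imwrite(("pics/s5.png","pics/w5.png")[i%2],im[:,:,::-1])
s=manip.state();print(s["tool_pos"],np.mean(f,0),np.std(f,0),s["opening"],proj("side",s["tool_pos"]))
a=cv2.imread("pics/s5.png");b=cv2.imread("pics/w5.png")
a=cv2.resize(a[180:330,260:410],(400,400),interpolation=cv2.INTER_CUBIC)
b=cv2.resize(b[140:380,200:440],(400,400),interpolation=cv2.INTER_CUBIC)
cv2.imwrite("pics/s5c.png",np.hstack([a,b]))
```

```text
[0.45465089 0.05576725 0.08538509] [ 0.17243722 -0.06745687 -1.08068781] [0.56001151 0.49603293 0.46986925] 0.05912531042172007 [341.38477152 253.18959417]
```

View pics/s5c.png

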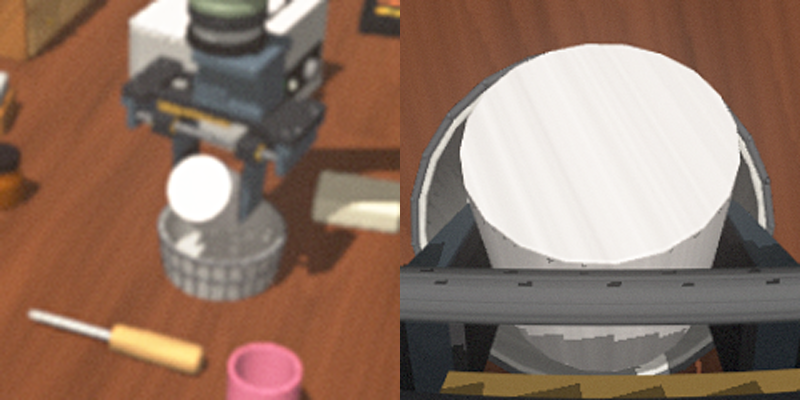

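The weight is down from about 2.3 N to 1.1 N, and the view shows the inverted cup over the basket, so the cup is empty. I'll lay it down on open bench left of the tank, then regrip it near its bottom end so the lid edge can lever it upright.

Request:
arm_command:
  series:
    - {"x": 0,"y": 0,"z": 0.1,"turn": 0}
    - {"x": 0,"y": 0,"z": 0.2,"turn": 0}
    - {"x": 0.08,"y": -0.12,"z": 0.24,"turn": 0}
    - {"x": 0.18,"y": -0.28,"z": 0.24,"turn": 0}
    - {"x": 0.28,"y": -0.44,"z": 0.2,"turn": 0}
    - {"x": 0.36,"y": -0.56,"z": 0.08,"turn": 0}
    - {"x": 0.38,"y": -0.58,"z": -0.06,"turn": 0}
    - {"x": 0.38,"y": -0.58,"z": -0.15,"turn": 0}
    - {"x": 0.38,"y": -0.58,"z": -0.19,"turn": 0}
    - {"x": 0.38,"y": -0.58,"z": -0.19,"turn": 0}

```text
t: 13.85
tool_pos: [0.5495, -0.0891, 0.0377]
eef_rot: [0.771, 0.636, -0.0, -0.0]
contact_force: [1.0, 0.4, -0.8]
opening: 0.0596
finger_force: 29.9
```

Run:
```python
from h import *
f=[]
for i in range(2):
    im=manip.capture(("top","wrist")[i]); cv2.imwrite(("pics/t6.png","pics/w6.png")[i],im[:,:,::-1])
s=manip.state();print(s["tool_pos"],s["contact_force"])
t=cv2.imread("pics/t6.png")
```

```text
[ 0.55039076 -0.08922006  0.0389143 ] [ 0.84385612 -0.12690874 -0.06355066]
```

Request:
arm_command:
  series:
    - {"x": 0,"y": 0,"z": -0.01,"turn": 0}
    - {"x": 0,"y": 0,"z": -0.02,"turn": 0}
    - {"x": 0,"y": 0,"z": -0.02,"turn": 0}

```text
t: 14.32
tool_pos: [0.5496, -0.0892, 0.033]
eef_rot: [0.771, 0.636, 0.0, 0.0]
contact_force: [-0.5, -0.1, -0.9]
opening: 0.0592
finger_force: 29.9
```

Request:
arm_command:
  series:
    - {"x": 0,"y": 0,"z": -0.01,"turn": 0}
    - {"x": 0,"y": 0,"z": -0.02,"turn": 0}
    - {"x": 0,"y": 0,"z": -0.02,"turn": 0}

```text
t: 14.7
tool_pos: [0.5499, -0.0894, 0.029]
eef_rot: [0.771, 0.636, 0.0, 0.0]
contact_force: [-2.5, -0.3, 7.1]
opening: 0.059
finger_force: 29.9
```

Request:
arm_command:
  series:
    - {"x": 0,"y": 0,"z": 0,"turn": 0}
    - {"x": 0,"y": 0,"z": 0,"turn": 0}
    - {"x": 0,"y": 0,"z": 0,"turn": 0}
    - {"x": 0,"y": 0,"z": 0,"turn": 0}
    - {"x": 0,"y": 0,"z": 0,"turn": 0}
  gripper: 0.74

```text
t: 15.32
tool_pos: [0.5496, -0.0892, 0.0279]
eef_rot: [0.771, 0.636, -0.0, -0.0]
contact_force: [0.2, -1.0, -0.4]
opening: 0.0676
finger_force: 0.0
```

Run:
```python
from h import *
im={}
for n in("side","wrist","top"):
    im[n]=manip.capture(n)[:,:,::-1]; cv2.imwrite(f"pics/{n}7.png",im[n])
s=manip.state();print(s["tool_pos"],s["contact_force"],s["opening"],proj("side",s["tool_pos"]))
# cup axis measured in the wrist view: light, unsaturated blob in front of the bar
h=cv2.cvtColor(im["side"],cv2.COLOR_BGR2HSV)
p=proj("side",np.array([.555,-.06,.03])).astype(int); print(p)
m=((h[...,1]<50)&(h[...,2]>110)).astype(np.uint8)
n,l,st,ce=cv2.connectedComponentsWithStats(m)
for i in range(1,n):
    if st[i,4]>60 and abs(ce[i][0]-p[0])<90 and abs(ce[i][1]-p[1])<90: print("side",st[i].tolist(),ce[i].round())
h=cv2.cvtColor(im["wrist"],cv2.COLOR_BGR2HSV); m=((h[...,1]<50)&(h[...,2]>130)).astype(np.uint8)
n,l,st,ce=cv2.connectedComponentsWithStats(m)
for i in range(1,n):
    if st[i,4]>400: print("wrist",st[i].tolist(),ce[i].round())
u=np.array([.187,.982])
for nm,d,z in(("mouthtop",-.008,.06),("bottop",.057,.06),("bot mid",.057,.03)):
    print(nm,wproj([*(np.array(s["tool_pos"][:2])+u*d),z]))
```

```text
[ 0.54967465 -0.08923382  0.02794688] [0.01274643 0.14756159 0.39568769] 0.067687856991888 [324.28659312 236.73179952]
[319 240]
side [314, 164, 19, 13, 134] [322. 171.]
side [338, 165, 46, 48, 1270] [360. 186.]
side [309, 185, 9, 11, 67] [313. 190.]
side [320, 188, 22, 8, 79] [332. 192.]
side [241, 206, 22, 15, 238] [252. 213.]
side [341, 210, 39, 28, 237] [355. 227.]
side [301, 212, 32, 45, 862] [318. 236.]
side [378, 244, 33, 20, 463] [394. 254.]
side [319, 251, 48, 41, 1548] [342. 270.]
side [272, 297, 29, 11, 97] [287. 302.]
wrist [0, 0, 163, 186, 16619] [84. 96.]
wrist [252, 122, 168, 180, 22452] [331. 215.]
mouthtop [319.77160325 345.50607625]
bottop [318.64314954 180.41784365]
bot mid [319.13421836 175.30866996]
```

Run:
```python
import cv2,numpy as np
s,w,t=[cv2.imread(f"pics/{n}7.png") for n in("side","wrist","top")]
r=lambda i,a,b:cv2.resize(i,(a,b),interpolation=cv2.INTER_CUBIC)
L=np.vstack([r(s[190:310,260:420],400,300),r(t[225:315,305:425],400,300)])
R=r(w[:,100:540],400,436); R=np.vstack([R,np.zeros((164,400,3),np.uint8)])
cv2.imwrite("pics/m7.png",np.hstack([L,R]))
```

```text
(no output)
```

View pics/m7.png

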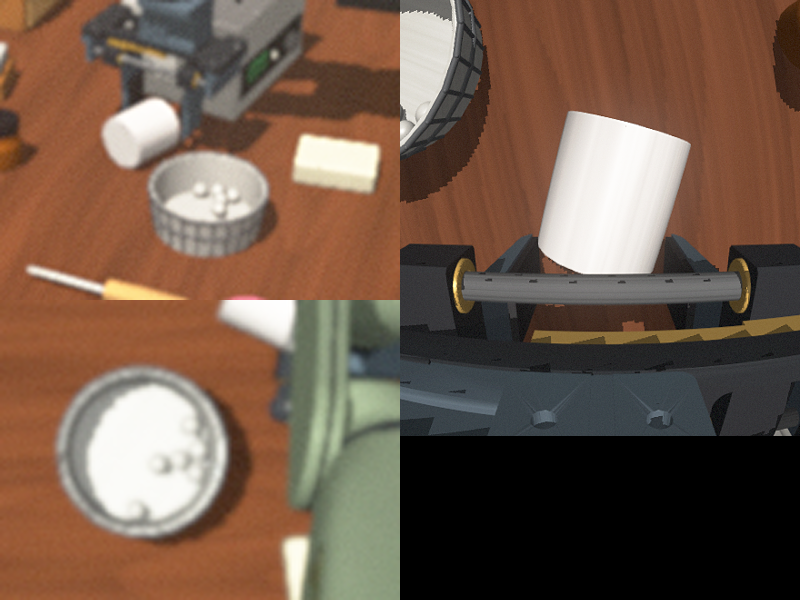

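The montage shows the cup lying on its side at wrist px about (330,200), yawed about 12° and slid forward, with its bottom end pointing away. The beads lie in the basket (side crop (215,195), top crop (175,460)). I measure the cup's ends by casting rays at z = 0.03.

```bash
cat >> h.py <<'E'
def wray(u,v,z):
    from scipy.spatial.transform import Rotation as Ro
    s=manip.state();c=manip.calibration("wrist");K=np.array(c["K"]);H=np.array(c["hand_eye"])
    q=np.array([u-K[0,2],v-K[1,2]]);r=np.hypot(*q);a=r/K[0,0]
    d=np.array([*(q/r*np.sin(a)),np.cos(a)]);R=Ro.from_quat(s["eef_rot"])
    d=R.apply(H[:3,:3]@d);o=R.apply(H[:3,3])+s["tool_pos"]
    return o+d*(z-o[2])/d[2]
E
python3 - <<'E'
from h import *
im=cv2.imread("pics/wrist7.png");h=cv2.cvtColor(im,cv2.COLOR_BGR2HSV); m=((h[...,1]<60)&(h[...,2]>110)).astype(np.uint8)
m[:, :200]=0; m[295:]=0; m[:,470:]=0
c=max(cv2.findContours(m,0,2)[0],key=cv2.contourArea)
print(cv2.approxPolyDP(c,6,True)[:,0].tolist())
P=[wray(*p,.03)for p in((285,123),(419,163),(254,264),(380,300))]
for p in P: print(p.round(4))
mid=(P[0]+P[1])/2; print("bottom end",mid, np.linalg.norm(P[0]-P[1]))
for a,b in((2,0),(3,1)): d=P[b]-P[a]; print(np.degrees(np.arctan2(d[1],d[0])),np.linalg.norm(d))
E
```

```text
[[285, 122], [252, 271], [282, 294], [378, 294], [419, 159]]
[ 0.5504 -0.008   0.03  ]
[ 0.6046 -0.0356  0.03  ]
[ 0.5233 -0.0668  0.03  ]
[ 0.5773 -0.0955  0.03  ]
bottom end [ 0.57749176 -0.02183314  0.03      ] 0.06087092719896138
65.27860869392812 0.06469455195836755
65.49112586448913 0.06575129318585721
```

Request:
arm_command:
  series:
    - {"x": 0,"y": 0,"z": 0.12,"turn": 0}
    - {"x": 0,"y": 0,"z": 0.28,"turn": 0}
    - {"x": 0.03,"y": 0.08,"z": 0.34,"turn": -0.05}
    - {"x": 0.09,"y": 0.22,"z": 0.34,"turn": -0.113}
    - {"x": 0.091,"y": 0.226,"z": 0.3,"turn": -0.113}
    - {"x": 0.091,"y": 0.226,"z": 0.3,"turn": -0.113}
  gripper: 1

```text
t: 16.23
tool_pos: [0.5711, -0.0328, 0.1017]
eef_rot: [0.841, 0.541, -0.001, -0.001]
contact_force: [-1.1, -0.1, -0.4]
opening: 0.0911
finger_force: 0.0
```

Request:
arm_command:
  series:
    - {"x": 0,"y": 0,"z": -0.1,"turn": 0}
    - {"x": 0,"y": 0,"z": -0.2,"turn": 0}
    - {"x": 0,"y": 0,"z": -0.27,"turn": 0}
    - {"x": 0,"y": 0,"z": -0.288,"turn": 0}
    - {"x": 0,"y": 0,"z": -0.288,"turn": 0}

```text
t: 16.85
tool_pos: [0.5723, -0.0333, 0.031]
eef_rot: [0.841, 0.541, -0.0, -0.0]
contact_force: [0.1, -0.1, -0.5]
opening: 0.0911
finger_force: 0.0
```

Request:
arm_command:
  series:
    - {"x": 0,"y": 0,"z": 0,"turn": 0}
    - {"x": 0,"y": 0,"z": 0,"turn": 0}
    - {"x": 0,"y": 0,"z": 0,"turn": 0}
    - {"x": 0,"y": 0,"z": 0,"turn": 0}
    - {"x": 0,"y": 0,"z": 0,"turn": 0}
    - {"x": 0,"y": 0,"z": 0,"turn": 0}
  gripper: 0

```text
t: 17.6
tool_pos: [0.5725, -0.0327, 0.0312]
eef_rot: [0.841, 0.541, 0.0, 0.0]
contact_force: [-0.7, 0.5, 2.0]
opening: 0.0599
finger_force: 30.0
```

Run:
```python
from h import *
im=manip.capture("wrist")[:,:,::-1]; cv2.imwrite("pics/w8.png",im)
s=manip.state();print(s["tool_pos"],s["contact_force"],s["opening"])
h=cv2.cvtColor(im,cv2.COLOR_BGR2HSV); m=((h[...,1]<60)&(h[...,2]>110)).astype(np.uint8)
m[:, :230]=0; m[295:]=0; m[:,420:]=0
c=max(cv2.findContours(m,0,2)[0],key=cv2.contourArea); p=cv2.approxPolyDP(c,6,True)[:,0]; print(p.tolist())
for q in p[:]: print(wray(*q,.03).round(4))
```

```text
[ 0.57246105 -0.03265166  0.03124322] [-1.17005041  1.57974123  3.38115071] 0.06003167745293691
[[257, 273], [258, 294], [386, 290], [384, 269], [352, 256], [283, 257]]
[ 0.5505 -0.0097  0.03  ]
[ 0.546  -0.0193  0.03  ]
[ 0.6025 -0.0429  0.03  ]
[ 0.6055 -0.0327  0.03  ]
[ 0.5943 -0.0205  0.03  ]
[ 0.5652 -0.0077  0.03  ]
```

Request:
arm_command:
  series:
    - {"x": 0,"y": 0,"z": 0.15,"turn": 0}
    - {"x": 0,"y": 0,"z": 0.35,"turn": 0.05}
    - {"x": 0,"y": -0.02,"z": 0.55,"turn": 0.113}
    - {"x": -0.005,"y": -0.1,"z": 0.65,"turn": 0.113}
    - {"x": -0.01,"y": -0.22,"z": 0.65,"turn": 0.113}
    - {"x": -0.018,"y": -0.34,"z": 0.63,"turn": 0.113}
    - {"x": -0.018,"y": -0.39,"z": 0.58,"turn": 0.113}
    - {"x": -0.018,"y": -0.39,"z": 0.56,"turn": 0.113}
    - {"x": -0.018,"y": -0.39,"z": 0.56,"turn": 0.113}

```text
t: 18.77
tool_pos: [0.5675, -0.1293, 0.1699]
eef_rot: [0.771, 0.636, -0.0, -0.001]
contact_force: [0.3, 0.4, -0.2]
opening: 0.0599
finger_force: 30.0
```

Request:
arm_command:
  series:
    - {"x": 0,"y": 0,"z": -0.04,"turn": 0}
    - {"x": 0.002,"y": 0.01,"z": -0.075,"turn": 0}
    - {"x": 0.004,"y": 0.02,"z": -0.11,"turn": 0}
    - {"x": 0.006,"y": 0.03,"z": -0.14,"turn": 0}
    - {"x": 0.006,"y": 0.03,"z": -0.165,"turn": 0}
    - {"x": 0.006,"y": 0.03,"z": -0.165,"turn": 0}

```text
t: 19.52
tool_pos: [0.5712, -0.1214, 0.1304]
eef_rot: [0.771, 0.637, 0.002, 0.001]
contact_force: [2.9, 4.2, 2.9]
opening: 0.0596
finger_force: 30.0
```

Request:
arm_command:
  series:
    - {"x": 0,"y": 0,"z": -0.03,"turn": 0}
    - {"x": 0,"y": -0.005,"z": -0.06,"turn": 0}
    - {"x": -0.002,"y": -0.01,"z": -0.085,"turn": 0}
    - {"x": -0.004,"y": -0.02,"z": -0.1,"turn": 0}
    - {"x": -0.006,"y": -0.035,"z": -0.105,"turn": 0}
    - {"x": -0.008,"y": -0.05,"z": -0.105,"turn": 0}
    - {"x": -0.008,"y": -0.05,"z": -0.105,"turn": 0}

```text
t: 20.4
tool_pos: [0.5714, -0.1283, 0.1047]
eef_rot: [0.772, 0.635, 0.007, -0.002]
contact_force: [9.2, 23.5, 3.9]
opening: 0.0584
finger_force: 30.0
```

Run:
```python
from h import *
for n in("wrist","side"):
    im=manip.capture(n)[:,:,::-1]; cv2.imwrite(f"pics/{n}9.png",im)
    h=cv2.cvtColor(im,cv2.COLOR_BGR2HSV); m=((h[...,1]<60)&(h[...,2]>150)).astype(np.uint8)
    if n=="wrist": m[296:]=0; m[:,:200]=0; m[:,450:]=0
    else:
        p=proj("side",manip.state()["tool_pos"]).astype(int); k=np.zeros_like(m); k[p[1]-50:p[1]+40,p[0]-40:p[0]+30]=1; m*=k; print(p)
    for c in sorted(cv2.findContours(m,0,2)[0],key=cv2.contourArea)[-2:]: print(n,cv2.contourArea(c),cv2.approxPolyDP(c,3,True)[:,0].tolist())
s=manip.state();print(s["tool_pos"],s["contact_force"],s["opening"])
T=np.array(s["tool_pos"]);u=np.array([.189,.982,0])
for th in(0,20,40,60):
    a=np.radians(th);m=-u*np.sin(a)+[0,0,np.cos(a)]; w=np.array([.982,-.189,0]);n2=np.cross(m,w)
    print(th,[wproj(T+.053*m+.03*q).round().tolist() for q in(w,-w,n2,-n2)],"bot",[wproj(T-.012*m+.03*q).round().tolist() for q in(n2,-n2)],[proj("side",T+k*m+.03*q).round().tolist() for k in(.053,-.012) for q in(w,-w)])
```

```text
wrist 6849.0 [[263, 262], [259, 295], [384, 295], [381, 265], [373, 249], [342, 231], [321, 228], [298, 232], [273, 246]]
[322 206]
side 62.0 [[316, 183], [326, 186], [331, 181]]
side 349.5 [[320, 188], [311, 210], [327, 214], [329, 193]]
[ 0.57137289 -0.12827656  0.10473776] [ 8.97899191 23.13414637  3.17190607] 0.058324616826161316
0 [[407.0, 351.0], [234.0, 352.0], [320.0, 270.0], [321.0, 420.0]] bot [[319.0, 230.0], [320.0, 341.0]] [[314.0, 188.0], [332.0, 193.0], [313.0, 207.0], [331.0, 213.0]]
20 [[401.0, 388.0], [241.0, 389.0], [320.0, 337.0], [321.0, 428.0]] bot [[319.0, 230.0], [320.0, 323.0]] [[317.0, 186.0], [335.0, 191.0], [313.0, 208.0], [330.0, 213.0]]
40 [[393.0, 406.0], [249.0, 407.0], [321.0, 392.0], [321.0, 420.0]] bot [[320.0, 238.0], [320.0, 304.0]] [[320.0, 187.0], [337.0, 192.0], [312.0, 208.0], [330.0, 213.0]]
60 [[385.0, 407.0], [256.0, 408.0], [321.0, 421.0], [321.0, 401.0]] bot [[320.0, 257.0], [320.0, 284.0]] [[321.0, 190.0], [339.0, 195.0], [312.0, 207.0], [329.0, 212.0]]
```

Request:
arm_command:
  series:
    - {"x": 0.01,"y": 0.05,"z": 0,"turn": 0}
    - {"x": 0.01,"y": 0.12,"z": 0,"turn": 0}
    - {"x": 0.0,"y": 0.16,"z": -0.1,"turn": 0}
    - {"x": -0.02,"y": 0.16,"z": -0.22,"turn": 0}
    - {"x": -0.02,"y": 0.16,"z": -0.28,"turn": 0}
    - {"x": -0.02,"y": 0.16,"z": -0.3,"turn": 0}
    - {"x": -0.02,"y": 0.16,"z": -0.3,"turn": 0}

```text
t: 21.38
tool_pos: [0.5629, -0.0954, 0.0288]
eef_rot: [0.772, 0.636, 0.0, 0.0]
contact_force: [0.7, -0.5, -1.3]
opening: 0.0583
finger_force: 30.0
```

Request:
arm_command:
  series:
    - {"x": 0,"y": 0,"z": -0.015,"turn": 0}
    - {"x": 0,"y": 0,"z": -0.03,"turn": 0}
    - {"x": 0,"y": 0,"z": -0.03,"turn": 0}

```text
t: 21.75
tool_pos: [0.5639, -0.0953, 0.0253]
eef_rot: [0.772, 0.636, 0.002, 0.002]
contact_force: [-5.3, 1.9, 22.2]
opening: 0.0583
finger_force: 30.1
```

Request:
arm_command:
  series:
    - {"x": 0,"y": 0,"z": -0.015,"turn": 0}
    - {"x": 0,"y": 0,"z": -0.03,"turn": 0}
    - {"x": 0,"y": 0,"z": -0.03,"turn": 0}

```text
t: 22.12
tool_pos: [0.5646, -0.0928, 0.0186]
eef_rot: [0.772, 0.635, 0.003, 0.001]
contact_force: [-3.6, 12.0, 27.1]
opening: 0.0585
finger_force: 30.0
```

```bash
cat > ck.py <<'E'
from h import *
import sys
for n in("wrist","side"):
    im=manip.capture(n)[:,:,::-1]; cv2.imwrite(f"pics/{n}{sys.argv[1]}.png",im)
    h=cv2.cvtColor(im,cv2.COLOR_BGR2HSV); m=((h[...,1]<60)&(h[...,2]>(150 if n=="wrist" else 120))).astype(np.uint8)
    if n=="wrist": m[296:]=0; m[:,:200]=0; m[:,450:]=0
    else:
        p=proj("side",manip.state()["tool_pos"]).astype(int); k=np.zeros_like(m); k[p[1]-50:p[1]+40,p[0]-40:p[0]+30]=1; m*=k; print(p)
    for c in sorted(cv2.findContours(m,0,2)[0],key=cv2.contourArea)[-2:]: print(n,cv2.contourArea(c),cv2.approxPolyDP(c,2,True)[:,0].tolist())
s=manip.state();print(s["tool_pos"],s["contact_force"],s["opening"])
T=np.array(s["tool_pos"]);u=np.array([.189,.982,0]);B=float(sys.argv[2])
for th in(0,15,30,45):
    a=np.radians(th);m=-u*np.sin(a)+[0,0,np.cos(a)]; w=np.array([.982,-.189,0]);n2=np.cross(m,w)
    print(th,"bot",wproj(T-B*m+.03*n2).round().tolist(),wproj(T-B*m-.03*n2).round().tolist(),[proj("side",T+k*m+.03*q).round().tolist() for k in(.065-B,-B) for q in(w,-w)])
E
python3 ck.py 10 .012
```

```text
wrist 7025.0 [[257, 295], [386, 295], [381, 266], [373, 249], [351, 233], [328, 227], [299, 230], [283, 237], [273, 246], [264, 261]]
[319 237]
side 443.0 [[308, 215], [314, 218], [309, 241], [316, 245], [325, 245], [327, 226], [323, 220], [326, 214]]
side 647.0 [[348, 251], [335, 251], [323, 256], [319, 263], [321, 275], [348, 276]]
[ 0.56459212 -0.09279826  0.01855578] [-4.40901137 12.56334162 27.50294151] 0.05817730207504434
0 bot [319.0, 230.0] [320.0, 341.0] [[311.0, 220.0], [329.0, 225.0], [311.0, 238.0], [329.0, 244.0]]
15 bot [319.0, 229.0] [320.0, 328.0] [[314.0, 218.0], [331.0, 224.0], [311.0, 239.0], [328.0, 245.0]]
30 bot [319.0, 233.0] [320.0, 313.0] [[316.0, 218.0], [334.0, 223.0], [310.0, 239.0], [328.0, 245.0]]
45 bot [319.0, 242.0] [320.0, 298.0] [[318.0, 219.0], [335.0, 224.0], [310.0, 239.0], [327.0, 244.0]]
```

The tilt left is about 15–20°, well under the roughly 43° at which it would fall over. Easing the press and opening a little will let it settle on its foot.

Request:
arm_command:
  series:
    - {"x": 0,"y": 0,"z": 0.01,"turn": 0}
    - {"x": 0,"y": 0,"z": 0.01,"turn": 0}

```text
t: 22.48
tool_pos: [0.5646, -0.0946, 0.0188]
eef_rot: [0.772, 0.636, 0.002, 0.002]
contact_force: [-1.4, 4.8, 13.4]
opening: 0.0586
finger_force: 30.0
```

Request:
arm_command:
  series:
    - {"x": 0,"y": 0,"z": 0,"turn": 0}
    - {"x": 0,"y": 0,"z": 0,"turn": 0}
    - {"x": 0,"y": 0,"z": 0,"turn": 0}
    - {"x": 0,"y": 0,"z": 0,"turn": 0}
    - {"x": 0,"y": 0,"z": 0,"turn": 0}
    - {"x": 0,"y": 0,"z": 0,"turn": 0}
  gripper: 0.72

```text
t: 23.22
tool_pos: [0.5624, -0.0953, 0.0159]
eef_rot: [0.771, 0.636, -0.0, -0.0]
contact_force: [-0.2, 0.1, 0.2]
opening: 0.0662
finger_force: 0.0
```

```bash
python3 ck.py 11 .018
```

```text
wrist 0.0 [[276, 295]]
wrist 8577.0 [[250, 294], [258, 295], [263, 285], [274, 275], [280, 295], [373, 295], [381, 277], [381, 269], [397, 285], [402, 295], [410, 295], [403, 279], [373, 233], [363, 223], [347, 215], [330, 212], [308, 215], [292, 223], [280, 235]]
[320 238]
side 577.0 [[305, 214], [316, 219], [308, 225], [309, 246], [314, 249], [326, 247], [328, 227], [324, 222], [327, 216]]
side 701.0 [[320, 260], [322, 277], [349, 277], [349, 251], [334, 251]]
[ 0.56241472 -0.09525381  0.0159361 ] [-0.22512707 -0.40722628 -0.45091489] 0.06585545274573654
0 bot [320.0, 227.0] [320.0, 335.0] [[312.0, 222.0], [330.0, 228.0], [312.0, 240.0], [329.0, 246.0]]
15 bot [320.0, 223.0] [320.0, 320.0] [[314.0, 221.0], [332.0, 226.0], [311.0, 241.0], [329.0, 247.0]]
30 bot [320.0, 224.0] [320.0, 305.0] [[316.0, 220.0], [334.0, 226.0], [311.0, 241.0], [328.0, 247.0]]
45 bot [320.0, 231.0] [320.0, 288.0] [[318.0, 221.0], [335.0, 227.0], [310.0, 241.0], [327.0, 247.0]]
```

Request:
arm_command:
  series:
    - {"x": 0,"y": 0,"z": 0,"turn": 0}
    - {"x": 0,"y": 0,"z": 0,"turn": 0}
    - {"x": 0,"y": 0,"z": 0.1,"turn": 0}
    - {"x": 0,"y": 0,"z": 0.25,"turn": 0}
    - {"x": 0,"y": 0,"z": 0.45,"turn": 0}
    - {"x": 0,"y": 0,"z": 0.65,"turn": 0}
    - {"x": 0,"y": 0,"z": 0.8,"turn": 0}
    - {"x": 0,"y": 0,"z": 0.8,"turn": 0}
  gripper: 1

```text
t: 24.32
tool_pos: [0.5642, -0.0955, 0.2195]
eef_rot: [0.771, 0.636, 0.002, 0.003]
contact_force: [0.5, -0.6, 0.1]
opening: 0.0912
finger_force: 0.0
```

Run:
```python
from h import *
im={}
for n in("wrist","side","top"):
    im[n]=manip.capture(n)[:,:,::-1]; cv2.imwrite(f"pics/{n}12.png",im[n])
s=manip.state();print(s["tool_pos"],s["contact_force"],s["opening"])
h=cv2.cvtColor(im["wrist"],cv2.COLOR_BGR2HSV); m=((h[...,1]<60)&(h[...,2]>110)).astype(np.uint8)
m[292:]=0
for c in sorted(cv2.findContours(m,0,2)[0],key=cv2.contourArea)[-4:]:
    (u,v),r=cv2.minEnclosingCircle(c); print("wrist",cv2.contourArea(c),u,v,r,wray(u,v,.065).round(4),wray(u,v,.05).round(4),cv2.boundingRect(c))
p=proj("side",np.array([.563,-.09,.03])).astype(int);h=cv2.cvtColor(im["side"],cv2.COLOR_BGR2HSV); m=((h[...,1]<60)&(h[...,2]>110)).astype(np.uint8)
print(p,proj("side",np.array([.563,-.09,.065])),proj("side",np.array([.563,-.09,0])))
n,l,st,ce=cv2.connectedComponentsWithStats(m); i=l[p[1],p[0]]; print(i,st[i],ce[i])
c=max(cv2.findContours((l==i).astype(np.uint8),0,2)[0],key=cv2.contourArea);print(cv2.minAreaRect(c))
```

```text
[ 0.56152674 -0.09506775  0.21463398] [ 0.34416106 -0.48517993 -0.70631418] 0.09143817424475219
wrist 3063.0 126.24269104003906 253.52923583984375 43.30426788330078 [ 0.3729 -0.0798  0.065 ] [ 0.3632 -0.0822  0.05  ] (84, 218, 85, 60)
wrist 3794.0 321.0 217.5 36.6231803894043 [ 0.5638 -0.0835  0.065 ] [ 0.5633 -0.0861  0.05  ] (287, 181, 70, 74)
wrist 9635.5 610.5 143.80902099609375 146.60598754882812 [ 0.8761 -0.0587  0.065 ] [ 0.8905 -0.0601  0.05  ] (582, 0, 58, 289)
wrist 12146.0 173.03256225585938 99.69302368164062 66.93541717529297 [0.4571 0.0462 0.065 ] [0.4514 0.0498 0.05  ] (113, 35, 125, 131)
[320 235] [320.33628786 224.96943936] [319.9281464  243.64765759]
47 [ 308  165   76   85 3883] [339.14370332 204.46716456]
((345.9104309082031, 206.8032989501953), (83.55655670166016, 75.1612548828125), 89.01223754882812)
```

The wrist mask shows a round rim, 70x74 px at (321,217), so the cup stands upright at (0.564, -0.084) and is released. Next is the lid handle.

Request:
arm_command:
  series:
    - {"x": -0.06,"y": -0.15,"z": 0.02,"turn": 0}
    - {"x": -0.14,"y": -0.35,"z": 0.04,"turn": 0}
    - {"x": -0.22,"y": -0.52,"z": 0.04,"turn": 0}
    - {"x": -0.282,"y": -0.6,"z": 0.04,"turn": 0}
    - {"x": -0.282,"y": -0.62,"z": 0.04,"turn": 0}
    - {"x": -0.282,"y": -0.62,"z": 0.04,"turn": 0}

```text
t: 25.22
tool_pos: [0.492, -0.2498, 0.2249]
eef_rot: [0.772, 0.636, -0.0, -0.001]
contact_force: [-0.8, 0.3, -0.7]
opening: 0.0911
finger_force: 0.0
```

Run:
```python
from h import *
s=manip.state();im=manip.capture("wrist")[:,:,::-1]; cv2.imwrite("pics/wrist13.png",im)
print(s["tool_pos"])
for d in(-.05,-.0425,0,.0425,.05): print(wproj([.491+.189*d,-.26+.982*d,.163]).round())
w=cv2.imread("pics/wrist12.png",0)[30:175,105:245]
w=cv2.resize(w,None,fx=3,fy=3,interpolation=cv2.INTER_CUBIC)
c=cv2.HoughCircles(w,cv2.HOUGH_GRADIENT,1,20,param1=80,param2=14,minRadius=17,maxRadius=32)
print(None if c is None else c[0].round().tolist())
t=manip.capture("top")[:,:,::-1]; cv2.imwrite("pics/top13.png",t)
g=cv2.cvtColor(im,cv2.COLOR_BGR2GRAY)
m=(g<70).astype(np.uint8); m[292:]=0
for c in sorted(cv2.findContours(m,0,2)[0],key=cv2.contourArea)[-4:]: print(cv2.contourArea(c),cv2.boundingRect(c),cv2.approxPolyDP(c,3,True)[:12,0].tolist())
```

```text
[ 0.49203335 -0.2498478   0.22494008]
[322. 344.]
[322. 335.]
[322. 276.]
[321. 210.]
[321. 198.]
[[258.0, 354.0, 31.0], [234.0, 308.0, 22.0], [314.0, 314.0, 28.0], [266.0, 334.0, 28.0], [218.0, 262.0, 19.0], [122.0, 246.0, 22.0], [210.0, 348.0, 21.0], [364.0, 186.0, 31.0], [356.0, 142.0, 20.0], [8.0, 210.0, 30.0], [410.0, 168.0, 21.0], [324.0, 120.0, 18.0]]
2125.0 (522, 41, 70, 75) [[524, 46], [524, 63], [541, 110], [549, 112], [563, 105], [567, 115], [565, 106], [581, 100], [581, 93], [591, 85], [570, 90], [555, 48]]
3019.0 (175, 0, 110, 103) [[175, 0], [180, 18], [188, 21], [188, 25], [218, 33], [220, 39], [221, 32], [241, 37], [240, 60], [244, 60], [241, 65], [249, 102]]
8834.5 (495, 159, 145, 133) [[631, 160], [631, 183], [619, 184], [637, 199], [622, 192], [622, 196], [588, 189], [580, 184], [579, 178], [585, 179], [584, 168], [574, 172]]
13386.0 (0, 0, 146, 292) [[0, 0], [0, 9], [4, 11], [0, 11], [4, 18], [0, 23], [0, 269], [9, 287], [0, 287], [0, 291], [118, 291], [126, 282]]
```

Run:
```python
from h import *
im=cv2.imread("pics/wrist13.png")
for v in(190,200,215,230,245,255): print(v,im[v,280:370:3].mean(1).astype(int).tolist())
# bead count in the basket, dark-rim/bright blobs seen from the top after the arm left
t=cv2.imread("pics/top13.png",0)[240:300,318:380]; t=cv2.resize(t,None,fx=5,fy=5,interpolation=cv2.INTER_CUBIC)
c=cv2.HoughCircles(t,cv2.HOUGH_GRADIENT,1,22,param1=60,param2=11,minRadius=13,maxRadius=20)
print(None if c is None else c[0].round().tolist())
```

```text
190 [80, 236, 237, 240, 238, 240, 236, 239, 240, 242, 241, 241, 243, 242, 144, 150, 244, 240, 237, 242, 241, 240, 244, 239, 236, 244, 239, 243, 240, 239]
200 [78, 234, 237, 240, 237, 240, 238, 241, 240, 240, 242, 249, 56, 65, 70, 63, 66, 62, 240, 243, 239, 239, 243, 239, 234, 245, 239, 242, 239, 241]
215 [78, 232, 237, 238, 239, 239, 237, 239, 239, 239, 247, 132, 57, 63, 62, 64, 72, 62, 241, 243, 239, 238, 243, 237, 235, 244, 241, 241, 239, 240]
230 [77, 228, 237, 236, 238, 236, 235, 237, 240, 239, 242, 170, 58, 59, 61, 68, 64, 56, 241, 242, 239, 238, 241, 239, 236, 244, 240, 240, 241, 239]
245 [82, 205, 237, 235, 239, 235, 235, 236, 237, 237, 245, 131, 57, 60, 64, 60, 64, 51, 239, 241, 237, 237, 240, 237, 236, 244, 238, 240, 240, 238]
255 [79, 184, 237, 233, 238, 234, 234, 236, 238, 236, 243, 170, 55, 56, 58, 61, 58, 51, 240, 242, 236, 238, 239, 237, 239, 241, 238, 239, 240, 236]
[[224.0, 148.0, 17.0], [68.0, 100.0, 19.0], [46.0, 196.0, 19.0], [146.0, 248.0, 15.0], [214.0, 112.0, 18.0]]
```

Request:
arm_command:
  series:
    - {"x": -0.002,"y": -0.042,"z": -0.05,"turn": 0}
    - {"x": -0.002,"y": -0.042,"z": -0.15,"turn": 0}
    - {"x": -0.002,"y": -0.042,"z": -0.24,"turn": 0}
    - {"x": -0.002,"y": -0.042,"z": -0.29,"turn": 0}
    - {"x": -0.002,"y": -0.042,"z": -0.29,"turn": 0}

```text
t: 25.95
tool_pos: [0.491, -0.2604, 0.1523]
eef_rot: [0.771, 0.636, -0.0, -0.001]
contact_force: [-0.2, -0.9, -0.4]
opening: 0.091
finger_force: 0.0
```

Request:
arm_command:
  series:
    - {"x": 0,"y": 0,"z": 0,"turn": 0}
    - {"x": 0,"y": 0,"z": 0,"turn": 0}
    - {"x": 0,"y": 0,"z": 0,"turn": 0}
    - {"x": 0,"y": 0,"z": 0,"turn": 0}
    - {"x": 0,"y": 0,"z": 0,"turn": 0}
    - {"x": 0,"y": 0,"z": 0,"turn": 0}
    - {"x": 0,"y": 0,"z": 0,"turn": 0}
    - {"x": 0,"y": 0,"z": 0,"turn": 0}
  gripper: 0

```text
t: 26.95
tool_pos: [0.4914, -0.2607, 0.1534]
eef_rot: [0.771, 0.636, 0.0, 0.0]
contact_force: [0.9, 0.5, -0.1]
opening: 0.0142
finger_force: 0.0
```

Request:
arm_command:
  series:
    - {"x": 0,"y": 0,"z": 0,"turn": 0}
    - {"x": 0,"y": 0,"z": 0,"turn": 0}
    - {"x": 0,"y": 0,"z": 0,"turn": 0}

```text
t: 27.32
tool_pos: [0.4909, -0.2606, 0.1534]
eef_rot: [0.771, 0.636, -0.0, -0.0]
contact_force: [-3.7, 0.4, 1.7]
opening: 0.0101
finger_force: 30.0
```

Request:
arm_command:
  series:
    - {"x": 0.008,"y": -0.002,"z": 0.022,"turn": 0}
    - {"x": 0.018,"y": -0.0035,"z": 0.045,"turn": 0}
    - {"x": 0.037,"y": -0.007,"z": 0.088,"turn": 0}
    - {"x": 0.061,"y": -0.0116,"z": 0.128,"turn": 0}
    - {"x": 0.088,"y": -0.017,"z": 0.168,"turn": 0}
    - {"x": 0.118,"y": -0.0225,"z": 0.203,"turn": 0}
    - {"x": 0.153,"y": -0.029,"z": 0.237,"turn": 0}
    - {"x": 0.153,"y": -0.029,"z": 0.237,"turn": 0}

```text
t: 28.32
tool_pos: [0.5293, -0.268, 0.2154]
eef_rot: [0.771, 0.636, -0.0, 0.0]
contact_force: [-8.1, 0.9, 6.0]
opening: 0.0103
finger_force: 30.0
```

Request:
arm_command:
  series:
    - {"x": 0.036,"y": -0.007,"z": 0.03,"turn": 0}
    - {"x": 0.075,"y": -0.0145,"z": 0.057,"turn": 0}
    - {"x": 0.116,"y": -0.0225,"z": 0.08,"turn": 0}
    - {"x": 0.159,"y": -0.03,"z": 0.1,"turn": 0}
    - {"x": 0.203,"y": -0.039,"z": 0.116,"turn": 0}
    - {"x": 0.226,"y": -0.043,"z": 0.122,"turn": 0}
    - {"x": 0.249,"y": -0.047,"z": 0.127,"turn": 0}
    - {"x": 0.249,"y": -0.047,"z": 0.127,"turn": 0}
    - {"x": 0.249,"y": -0.047,"z": 0.127,"turn": 0}
    - {"x": 0.249,"y": -0.047,"z": 0.127,"turn": 0}

```text
t: 29.58
tool_pos: [0.5934, -0.2804, 0.2466]
eef_rot: [0.771, 0.636, 0.001, 0.002]
contact_force: [-2.8, -1.1, 5.1]
opening: 0.01
finger_force: 30.0
```

Run:
```python
from h import *
P=[];F=[]
for i in range(8):
    im=manip.capture(("side","top","wrist")[i%3])[:,:,::-1]; s=manip.state();P.append(s["tool_pos"]);F.append(s["contact_force"])
    cv2.imwrite(f"pics/{('side','top','wrist')[i%3]}14.png",im)
p=np.mean(P,0);print(p,np.mean(F,0),s["opening"],s["eef_rot"])
d=p-[.4912,-.2606,.1534]; a=d[0]*.982-d[1]*.189; print("a,z",a,d[2], "off-plane",d[0]*.189+d[1]*.982)
x,z=-.13+a,.043+d[2]; print("R",np.hypot(x,z),"theta",np.degrees(np.arctan2(z,-x)-np.arctan2(.043,.13)))
# independent: lid front edge corners predicted in side view, for 55/60/65
hg=np.array([.62,-.283,.12]);X=np.array([.982,-.189,0]);Y=np.array([.189,.982,0]);Z=np.array([0,0,1.])
for n in("side","top"):
  for th in(55,60,65):
    t=np.radians(th);ex=X*np.cos(t)-Z*np.sin(t)
    ez=X*np.sin(t)+Z*np.cos(t)
    print(n,th,[proj(n,hg-.16*ex+y*Y+h*ez).round(1).tolist() for y in(.1,-.1) for h in(0,.008)])
```

```text
[ 0.59339554 -0.28043693  0.24660212] [-2.9378254  -0.69825622  5.33333113] 0.010592499478950692 [0.77144264 0.63629374 0.0010187  0.0023416 ]
a,z 0.10410519842122626 0.09320212087396379 off-plane -0.00016490911904857436
R 0.13864183524236073 theta 60.93274881064866
side 55 [[335.5, 156.0], [333.5, 154.0], [366.3, 134.6], [364.5, 132.8]]
side 60 [[331.9, 152.6], [329.8, 150.8], [363.1, 131.6], [361.1, 129.9]]
side 65 [[328.1, 149.6], [325.9, 147.9], [359.6, 128.9], [357.6, 127.4]]
top 55 [[454.2, 221.4], [455.3, 218.2], [547.9, 238.2], [549.3, 235.0]]
top 60 [[456.0, 215.6], [457.0, 212.1], [550.2, 232.4], [551.5, 229.0]]
top 65 [[457.7, 209.5], [458.6, 205.9], [552.4, 226.3], [553.6, 222.8]]
```

Run:
```python
from h import *
for n,(x0,y0,x1,y1) in(("side",(310,125,370,230)),("top",(440,195,560,275))):
    im=cv2.imread(f"pics/{n}14.png");h=cv2.cvtColor(im,cv2.COLOR_BGR2HSV)
    m=np.zeros(im.shape[:2],np.uint8);m[y0:y1,x0:x1]=((h[...,1]<60)&(h[...,2]>70))[y0:y1,x0:x1]
    for c in sorted(cv2.findContours(m,0,2)[0],key=cv2.contourArea)[-2:]: print(n,cv2.contourArea(c),cv2.approxPolyDP(c,2,True)[:,0].tolist())
hg=np.array([.62,-.283,.12]);Y=np.array([.189,.982,0]);print("hinge left",proj("side",hg+.1*Y),proj("top",hg+.1*Y))
```

```text
side 5.0 [[369, 209], [369, 214]]
side 5250.5 [[310, 125], [310, 151], [327, 155], [310, 182], [310, 229], [362, 229], [369, 221], [369, 216], [357, 228], [356, 218], [369, 205], [369, 176], [346, 170], [343, 166], [340, 169], [338, 166], [351, 148], [354, 152], [349, 159], [354, 159], [355, 155], [358, 164], [359, 159], [369, 160], [369, 125]]
top 43.0 [[503, 195], [501, 204], [507, 205], [509, 200], [506, 198], [507, 195]]
top 8063.0 [[440, 196], [440, 258], [467, 262], [469, 267], [473, 264], [483, 265], [485, 267], [482, 269], [486, 273], [492, 273], [491, 268], [503, 269], [503, 274], [559, 274], [556, 268], [559, 267], [559, 245], [536, 234], [538, 229], [552, 229], [545, 216], [548, 213], [550, 217], [553, 215], [555, 206], [550, 204], [558, 200], [559, 195], [512, 195], [514, 199], [511, 199], [509, 211], [507, 208], [499, 207], [498, 200], [494, 198], [487, 199], [483, 210], [485, 198], [482, 195]]
hinge left [307.49363711 189.91637227] [447.18320572 189.06974352]
```

The side mask puts the lid's edge at about 61°, and the kinematics agree at 60.8°. I trim it by about 0.7°, let it settle and hand in.

Request:
arm_command:
  series:
    - {"x": -0.006,"y": 0.001,"z": -0.0015,"turn": 0}
    - {"x": -0.006,"y": 0.001,"z": -0.0015,"turn": 0}
    - {"x": -0.006,"y": 0.001,"z": -0.0015,"turn": 0}
    - {"x": -0.006,"y": 0.001,"z": -0.0015,"turn": 0}
    - {"x": -0.006,"y": 0.001,"z": -0.0015,"turn": 0}
    - {"x": -0.006,"y": 0.001,"z": -0.0015,"turn": 0}
    - {"x": -0.006,"y": 0.001,"z": -0.0015,"turn": 0}
    - {"x": -0.006,"y": 0.001,"z": -0.0015,"turn": 0}

```text
t: 30.98
tool_pos: [0.5919, -0.2802, 0.2463]
eef_rot: [0.771, 0.636, 0.001, 0.002]
contact_force: [-2.9, -0.7, 5.0]
opening: 0.01
finger_force: 30.0
```

Run:
```python
from plant import manip
s=manip.state();print(s["tool_pos"],s["contact_force"],s["opening"],s["joint_vel"])
print(manip.close_job())
```

```text
[ 0.59192458 -0.28016223  0.24631707] [-2.88925718 -0.69589656  5.03686129] 0.009976154055239793 [-0.00171373 -0.00173568  0.00057714 -0.00126561  0.00027916  0.00058418]
the job is handed in; nothing more can be done
None
```

The job is handed in at about 31 s: the beads are tipped into the basket, the empty cup stands upright and released on the bench, and the lid is held steady at about 60° (judged from arm position and side view); that all six beads are in rests on the cup's weight drop (2.3 to 1.1 N), not a clean count.

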